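# Weigh the locomotive parked behind the bottles

### The job

Weigh the red locomotive that is parked behind three tall bottles on the storage-track board: first stand all three bottles clear on the green cutting mat, then lift the locomotive out and set it down gently on its wheels, lengthways and centred on the scale's steel plate. Leave it on the scale and put each bottle back upright just where it stood at the start; the brown boxcar, the red cup and the paint pot stay where they are.

Things in the scene. Friction and masses are not known exactly. Their poses are not given: they have to be found in the camera images.
- loco_center (a point): Red model diesel locomotive, cream band, four round fans on its red roof: 150 long, 34 wide, 50 high, about 320 g. Point at its centre, 25 mm above its wheel bottoms; y along its length, z up. Flat sides from 14 to 42 mm above the wheel bottoms, to grip across the 34 mm. Does not roll. Stands on the rails along y of the board, on its left or right half; 30 mm free behind.
- vial_center (a point): Amber pill vial, 100 high, 38 diameter, white screw cap of 41 diameter from 76 mm up; about 70 g. Point on its axis, 50 mm up. The 3 bottles stand on the board in a row before the locomotive (robot side), in any order, 58 mm apart, 52 mm from its centre line: finger room only above its roof, so grip caps, one finger on the robot side, one over the roof (roof 66, bottle tops 112 mm above bench).
- cement_center (a point): Clear pale glass cement bottle with an orange label, round, 100 high, 40 diameter, black screw cap of 30 diameter from 74 mm up to the top; about 130 g. Point on its axis, 50 mm up. In the same row.
- thinner_center (a point): Blue bottle with a cream label, round, 100 high, 37 diameter, yellow screw cap of 32 diameter from 74 mm up to the top; about 120 g. Point on its axis, 50 mm up. In the same row.
- mat_top (a point): Dark green cutting mat with a pale grid, fixed, flat on the bench, 150 (x) by 220 (y), 3 thick: the side area for the bottles. Point at the centre of its upper face; y along its long side. It lies left or right, nearer to the robot than the track board; three bottles fit in a row along y, 70 mm apart.
- scale_plate (a point): White digital bench scale, fixed, 160 by 210, with a shiny steel plate 115 (x) by 184 (y) whose top is 30 mm above the bench. Point at the centre of the plate's top; y along the plate's long side (lengthways for the locomotive), -x towards the display. On the other side from the mat.
- rack: Fixed board of pale wood, 130 (x) by 350 (y), top 12 mm above the bench; a display track along y, its centre line 38 mm behind (+x of) the board's centre, rail tops 16 mm above the bench. Origin on the bench under its centre. Locomotive and boxcar stand on the rails; bottles, cup and paint pot on the wood in front of them.
- boxcar_center (a point): Brown model boxcar, 140 long, 35 wide, 52 high, on the other half of the same track. Point at its centre, 26 mm above the wheel bottoms. Stays where it is.
- wirecup_center (a point): Red cup, 56 across the rim, 80 high, with bits of wire that stick up to 110 mm; stands in front of the boxcar. Point on its axis, 40 mm up. Stays where it is.
- paintpot_center (a point): Squat olive-green paint pot, 35 diameter, 40 high, in front of the boxcar. Point on its axis, 20 mm up. Stays where it is.
There are look-alikes about, which are no part of the job. Of the things that look like the part that bears thinner_center, the largest one is meant. What is shaped like the part that bears vial_center but pink is not meant.

How it is judged (in metres and radians):
On the way, in this order (a step that is already met when the one before it is completed fails the run):
1. all three bottles stand upright on the mat, let go, the locomotive still in its place (x of vial_center in the frame of mat_top between -0.06 and 0.06 m and y of vial_center in the frame of mat_top between -0.095 and 0.095 m and z of vial_center in the frame of mat_top between 0.044 and 0.056 m and angle between each of vial_center, cement_center, thinner_center's own z axis and vertical below 0.15 rad and contact force between each of vial, cement, thinner and the fingers below 0.05 N and x of cement_center in the frame of mat_top between -0.06 and 0.06 m and y of cement_center in the frame of mat_top between -0.095 and 0.095 m and z of cement_center in the frame of mat_top between 0.044 and 0.056 m and x of thinner_center in the frame of mat_top between -0.06 and 0.06 m and y of thinner_center in the frame of mat_top between -0.095 and 0.095 m and z of thinner_center in the frame of mat_top between 0.044 and 0.056 m and distance of loco_center from where it was at the start of the episode below 0.015 m), for 0.2 s.
2. the locomotive stands lengthways and centred on the scale's plate, let go (x of loco_center in the frame of scale_plate between -0.015 and 0.015 m and y of loco_center in the frame of scale_plate between -0.015 and 0.015 m and z of loco_center in the frame of scale_plate between 0.02 and 0.031 m and angle between the y axis of loco_center and the y axis of scale_plate, either way round below 0.2 rad and angle between loco_center's own z axis and vertical below 0.1 rad and contact force between loco and the fingers below 0.05 N and linear speed of loco below 0.02 m/s and angular speed of loco below 0.2 rad/s), for 0.2 s.
At the end, for the whole second after the job is handed in: Each bottle upright within 15 mm of its starting place; the locomotive on its wheels on the scale plate, within 15 mm of its centre along each side and 0.2 rad of its long side; boxcar, cup and pot within 15 mm of their places; all released and at rest (all of step 2 and distance of each of vial_center, cement_center, thinner_center, boxcar_center, wirecup_center, paintpot_center from where it was at the start of the episode below 0.015 m and angle between each of vial_center, cement_center, thinner_center's own z axis and vertical below 0.1 rad and contact force between each of vial, cement, thinner and the fingers below 0.05 N and linear speed of each of vial, cement, thinner below 0.02 m/s and angular speed of each of vial, cement, thinner below 0.2 rad/s); the robot touches nothing.
It fails at once if the brown boxcar is shifted by more than 15 mm or tipped (distance of boxcar_center from where it was at the start of the episode above 0.015 m or angle between boxcar_center's own z axis and vertical above 0.35 rad).
It fails at once if the red cup is shifted by more than 15 mm or tipped (distance of wirecup_center from where it was at the start of the episode above 0.015 m or angle between wirecup_center's own z axis and vertical above 0.35 rad).
It fails at once if the paint pot is shifted by more than 15 mm or tipped (distance of paintpot_center from where it was at the start of the episode above 0.015 m or angle between paintpot_center's own z axis and vertical above 0.35 rad).
It fails at once if a bottle or the locomotive is tipped by more than 35 degrees (angle between any of vial_center, cement_center, thinner_center, loco_center's own z axis and vertical above 0.6 rad).
It fails at once if the locomotive is dropped or slammed on the scale (faster than 0.45 m/s within 3 cm above the plate) (horizontal distance between loco_center and scale_plate below 0.09 m and z of loco_center in the frame of scale_plate below 0.055 m and linear speed of loco above 0.45 m/s).
It also fails if it takes over 144 s, if anything falls off the work surface, if the arm or the gripper's body presses on something with over 40 N, if the wrist force passes 120 N, or if a joint passes its speed limit or range.

### The arm

A 6-joint arm with a two-finger parallel gripper is mounted at the origin on the work surface. World frame = base frame: x ahead of the robot, y to its left, z up, the work surface at z = 0. Lengths are in mm, angles in degrees, forces in N, time in s.
With the tool pointing down it reaches from about 300 to 850 mm from the base axis. Payload 4.2 kg.
Tool frame: the origin (TCP) lies at the very end of the fingers, on their centre line; the grasp point (between the pads) lies 19 mm behind it (env.grip_depth is the distance from the TCP to the grasp point, in mm); z points along the fingers, y is the line along which they close (so a half turn about z gives the same grasp; the last joint's range is limited). The gripper opens to 91 mm and grips with 3 to 60 N. Pads are 32 mm wide; open, the fingers measure 118 mm over their backs; the gripper's body (76 mm by 178 mm) begins 60 mm behind the grasp point.
Start: joints at [64.572, 18.312, 89.639, -0, 72.044, -1.146], TCP at [236.46, 524.147, 213.976] pointing down, gripper open.
Joint ranges: [-177.97, 177.97], [-48.28, 115.42], [12.27, 149.76], [-77.06, 257.06], [2.81, 150.46], [-146.56, 146.56]. Speed limits (degrees/s): [147.25, 147.25, 180, 180, 180, 180].

### API

Orientations are given as [roll, pitch, yaw] about the fixed x, y, z axes, in that order (R = Rz(yaw) Ry(pitch) Rx(roll)).
In Python, from workcell import env, cams gives the robot as it stands.
- The arm moves only by the tool apply_moves, never from a script. Its argument "deltas" is a list of rows, each a list of 5 numbers: the shift along the tool's x, y, z in m, then the turn about the tool's z in rad, then the opening, from -1 (shut) to 1 (fully open), so that 0 is half open. In form: [[tx, ty, tz, roll, gripper], ...]. A call has 1 to 5 rows; each row is the pose to reach, as a shift and turn from the pose commanded when the call began, along the tool's axes at that moment; what a row does not reach only later rows make up. A row lasts 1/10 s, in which the tool goes at most 50 mm and 8.59 degrees, less where a joint would pass 70% of its speed; a pose out of reach is approached as far as the arm can. A call with a gripper value outside its range is refused whole. The fingers move at their own pace and stop on an object; "grip_force" is the grip in N (left out, the last holds). Time passes only in rows, so rows that repeat a pose let the fingers close. It gives the time, the measured TCP pose, the force, the opening and the grip force at its end, in the units of the state.
- env.state(): the state, without advancing time (a new reading comes with each control period).
- cams.grab_frame(name): name is "scene" or "top" or "wrist"; returns the picture (384x512x3 uint8, blue, green, red); there is no depth.
- cams.get_calibration(name): a dict with "mtx" (3x3 intrinsics, pixels), "eye" and "attitude" of the camera in the world; the wrist camera has in their place "tool_from_camera" (4x4, takes a point from camera to tool coordinates, whose origin is the TCP and whose axes are the flange's). Camera axes: x right, y down, z forward; pixel columns grow to the right and rows downward; lengths in mm; the calibration is good to about 2 mm. The wrist camera is an equidistant fisheye: a pixel r from the principal point sees the ray r / f radians off the axis. A picture is of the moment at which its call begins: read the wrist's pose just before it. get_calibration takes no time and is no camera call.
- env.job_done(): hands the job in; it is judged then, once.
The state is a dict: "time_s": time; "qpos": joint angles; "qvel": joint speeds; "effort": joint torques, N m; "ee_pos": TCP position; "ee_rot": TCP orientation; "force": force on the tool from outside, world axes, zero at the start; "torque": the same for the moment, N m; "gripper_width": finger opening in mm; "gripper_force": force on a finger pad.
Only numpy, scipy, OpenCV 4.12 (cv2) and the standard library are available. Lean on these libraries where they do the work, as an engineer would, in place of code of your own. Each camera call takes 0.05 s, during which the arm holds its last target. There are 200 camera calls.

## Working session

There is one attempt and no reset: what is moved stays moved. The work goes in short steps, Python scripts to look and compute and a tool call to move; the robot and the scene stay as the last step left them, time stands still between calls to the robot, and variables do not carry over. Pictures are saved under pics/ and viewed, at most 14 in all, crops included, and the job is handed in when it is done.

Besides the shell and the picture viewer there is one more tool, called by a JSON object that holds its "op" and its "data". apply_moves: Moves the arm, as the interface text tells. Its arguments: {"type":"object","properties":{"deltas":{"type":"array"},"grip_force":{"type":"number"}},"required":["deltas"]}

```bash
ls; mkdir -p pics
python3 - <<'E'
from workcell import env,cams
import cv2,numpy as np
s=env.state();print({k:np.round(v,2).tolist() for k,v in s.items()})
for n in("scene","top","wrist"):
    c=cams.get_calibration(n);print(n,{k:np.round(v,3).tolist() for k,v in c.items()})
    im=cams.grab_frame(n);cv2.imwrite(f"pics/{n}0.png",im)
E
```

```text
pics
{'time_s': 0.0, 'qpos': [64.57, 18.35, 89.7, -0.0, 72.05, -1.15], 'qvel': [-0.04, 0.02, -0.01, 0.04, 0.01, -0.08], 'effort': [-0.0, -41.25, -23.2, 0.07, 0.05, -0.0], 'ee_pos': [236.23, 523.68, 213.15], 'ee_rot': [-179.9, -0.0, 155.72], 'force': [0.18, -0.14, -0.63], 'torque': [0.01, 0.01, 0.03], 'gripper_force': 0.0, 'gripper_width': 91.57}
scene {'mtx': [[473.647, 0.0, 256.888], [0.0, 473.647, 193.936], [0.0, 0.0, 1.0]], 'eye': [822.314, 563.707, 759.471], 'attitude': [-137.38, 1.092, 153.307]}
top {'mtx': [[476.889, 0.0, 252.563], [0.0, 476.889, 187.718], [0.0, 0.0, 1.0]], 'eye': [494.718, -7.948, 974.495], 'attitude': [-176.591, 0.017, -91.338]}
wrist {'mtx': [[297.319, 0.0, 257.241], [0.0, 297.319, 190.43], [0.0, 0.0, 1.0]], 'tool_from_camera': [[0.001, -0.969, -0.248, 67.298], [1.0, 0.001, 0.0, -0.183], [0.0, -0.248, 0.969, -170.472], [0.0, 0.0, 0.0, 1.0]]}
```

View pics/top0.png

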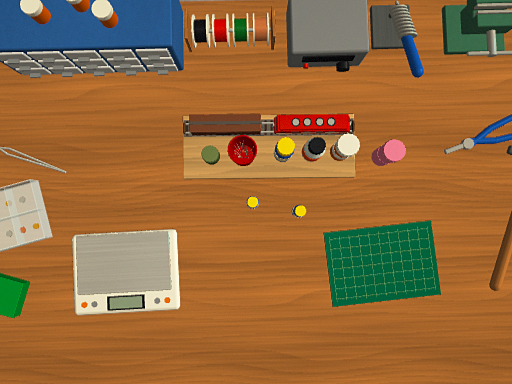

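View pics/scene0.png

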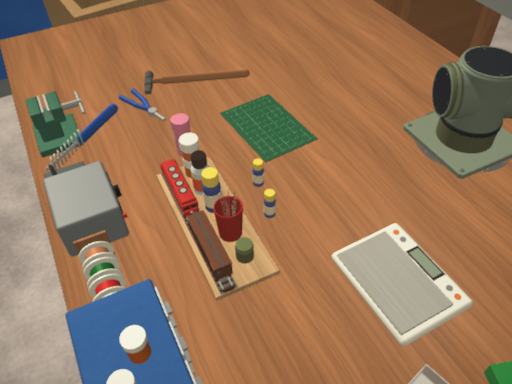

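```bash
cat > h.py <<'E'
import numpy as np,cv2
from scipy.spatial.transform import Rotation as Ro
from workcell import env,cams
def cast(name,px,z,st=None):
    c=cams.get_calibration(name);K=np.array(c["mtx"]);px=np.atleast_2d(np.float64(px))
    d=(px-K[:2,2])/[K[0,0],K[1,1]]
    if name=="wrist":
        th=np.linalg.norm(d,axis=1,keepdims=True);v=np.hstack([d/np.maximum(th,1e-9)*np.sin(th),np.cos(th)])
        T=np.array(c["tool_from_camera"]);R=Ro.from_euler("xyz",st["ee_rot"],degrees=True).as_matrix()
        o=np.array(st["ee_pos"])+R@T[:3,3];v=v@(R@T[:3,:3]).T
    else:
        o=np.array(c["eye"]);v=np.hstack([d,np.ones((len(d),1))])@Ro.from_euler("xyz",c["attitude"],degrees=True).as_matrix().T
    return (o+v*((z-o[2])/v[:,2:]))[:,:2]
def blob(im,lo,hi,roi=None,n=1):
    m=cv2.inRange(cv2.cvtColor(im,cv2.COLOR_BGR2HSV),lo,hi)
    if roi: k=np.zeros_like(m);x0,y0,x1,y1=roi;k[y0:y1,x0:x1]=255;m&=k
    m=cv2.morphologyEx(m,cv2.MORPH_CLOSE,np.ones((3,3)))
    cs=sorted(cv2.findContours(m,0,1)[0],key=cv2.contourArea)[::-1][:n]
    return cs
def rect(name,cnt,z,st=None):
    w=cast(name,cnt.reshape(-1,2),z,st).astype(np.float32);r=cv2.minAreaRect(w);return np.round(r[0],1),np.round(r[1],1),round(r[2],1)
E
python3 - <<'E'
from h import *
im=cv2.imread("pics/top0.png")
def show(l,lo,hi,roi,z):
    for c in blob(im,lo,hi,roi): print(l,cv2.boundingRect(c),rect("top",c,z))
show("thin",(22,120,120),(35,255,255),(265,125,300,170),112)
show("cem",(0,0,0),(180,120,70),(303,136,328,160),112)
show("vial",(0,0,150),(180,60,255),(330,128,365,165),112)
show("loco",(0,150,90),(8,255,255),(270,110,356,136),66)
show("mat",(60,80,30),(90,255,200),(310,210,450,315),3)
show("scale",(0,0,120),(180,40,215),(65,225,172,298),30)
show("scalebody",(0,0,140),(180,60,255),(60,220,190,325),28)
show("boxcar",(0,60,30),(15,200,110),(180,112,262,136),68)
show("cup",(0,120,60),(8,255,255),(220,130,264,172),92)
show("wood",(12,30,170),(30,140,255),(178,110,362,185),12)
E
```

```text
thin (277, 137, 18, 19) (array([620.8, -70.7]), array([31., 33.]), 88.7)
cem (308, 137, 18, 18) (array([ 620. , -126.7]), array([28.3, 32.5]), 43.6)
vial (337, 133, 23, 24) (array([ 621.5, -184.5]), array([38.9, 39.2]), 31.7)
loco (274, 114, 76, 20) (array([ 669.9, -125.2]), array([144.5,  36.9]), 88.7)
mat (324, 221, 117, 86) (array([ 394.2, -266.4]), array([148.8, 218.9]), 5.2)
scale (161, 234, 10, 55) (array([410.5, 165.8]), array([105.5,  16. ]), 1.7)
scalebody (72, 229, 108, 86) (array([392.3, 244.9]), array([157. , 205.8]), 1.9)
boxcar (183, 115, 78, 21) (array([670.7,  47.9]), array([147.8,  38.8]), 88.7)
cup (228, 134, 29, 32) (array([618.6,   8.6]), array([55.5, 54.2]), 44.0)
wood (334, 133, 26, 27) (array([ 635.7, -206.1]), array([46.3, 45.5]), 36.8)
```

Run:
```python
import cv2
im=cv2.imread("pics/top0.png")
cv2.imwrite("pics/crop1.png",cv2.resize(im[95:195,170:430],None,fx=3,fy=3,interpolation=cv2.INTER_CUBIC))
```

```text
(no output)
```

View pics/crop1.png

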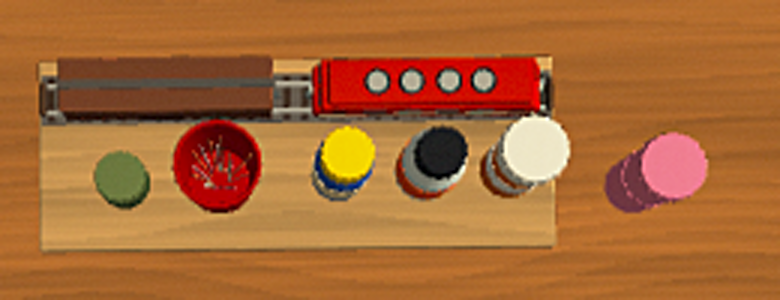

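The bottles (px 286, 316 and 347, row about 147) stand at x≈620, y≈-71, -127 and -184. The locomotive is at (670,-125), the mat at (394,-266) with yaw ≈5°, and the scale at y≈245. Next I move above the row and turn so the fingers close along x.

{"op": "apply_moves", "data": {"deltas": [[-0.0309,-0.0218,0,0,1],[-0.0618,-0.0436,0,0,1],[-0.0926,-0.0653,0,0,1],[-0.1235,-0.0871,0,0,1],[-0.1544,-0.1089,0,0,1]]}}

```text
time_s: 0.65
ee_pos: [332.8, 359.9, 213.7]
ee_rot: [-180.0, -0.0, 155.7]
force: [0.9, 0.8, 0.7]
gripper_width: 91.2
gripper_force: 0.0
```

{"op": "apply_moves", "data": {"deltas": [[-0.0309,-0.0218,0,0,1],[-0.0618,-0.0436,0,0,1],[-0.0926,-0.0653,0,0,1],[-0.1235,-0.0871,0,0,1],[-0.1544,-0.1089,0,0,1]]}}

```text
time_s: 1.15
ee_pos: [428.8, 197.2, 213.9]
ee_rot: [-180.0, -0.0, 155.7]
force: [0.8, -0.2, 0.0]
gripper_width: 91.2
gripper_force: 0.0
```

{"op": "apply_moves", "data": {"deltas": [[-0.0309,-0.0218,0,0,1],[-0.0618,-0.0436,0,0,1],[-0.0926,-0.0653,0,0,1],[-0.1235,-0.0871,0,0,1],[-0.1544,-0.1089,0,0,1]]}}

```text
time_s: 1.65
ee_pos: [524.8, 34.4, 213.7]
ee_rot: [180.0, -0.0, 155.7]
force: [0.5, 0.9, -0.0]
gripper_width: 91.2
gripper_force: 0.0
```

{"op": "apply_moves", "data": {"deltas": [[-0.0309,-0.0218,0,0,1],[-0.0618,-0.0436,0,0,1],[-0.0926,-0.0653,0,0,1],[-0.1235,-0.0871,0,0,1],[-0.1544,-0.1089,0,0,1]]}}

```text
time_s: 2.15
ee_pos: [620.7, -128.3, 213.5]
ee_rot: [180.0, -0.0, 155.7]
force: [0.2, 1.3, 0.5]
gripper_width: 91.3
gripper_force: 0.0
```

{"op": "apply_moves", "data": {"deltas": [[0,0,0,0.1147,1],[0,0,0,0.2294,1],[0,0,0,0.3441,1],[0,0,0,0.4588,1],[0,0,0,0.5735,1]]}}

```text
time_s: 2.65
ee_pos: [620.1, -126.9, 213.4]
ee_rot: [-180.0, -0.0, 122.6]
force: [-0.5, 0.3, 0.1]
gripper_width: 91.2
gripper_force: 0.0
```

{"op": "apply_moves", "data": {"deltas": [[0,0,0,0.1147,1],[0,0,0,0.2294,1],[0,0,0,0.3441,1],[0,0,0,0.4588,1],[0,0,0,0.5735,1]]}}

```text
time_s: 3.15
ee_pos: [620.1, -126.8, 213.4]
ee_rot: [-179.9, -0.0, 89.7]
force: [0.1, -0.4, 0.9]
gripper_width: 91.4
gripper_force: 0.0
```

Run:
```python
from h import *
st=env.state();im=cams.grab_frame("wrist");cv2.imwrite("pics/w1.png",im)
print(st["time_s"],st["ee_pos"],st["ee_rot"],st["force"])
```

```text
3.15 [ 620.0724103  -126.82971436  213.44368363] [-1.79948239e+02 -1.68597833e-02  8.97276495e+01] [ 0.13680053 -0.37246989  0.87074152]
```

View pics/w1.png

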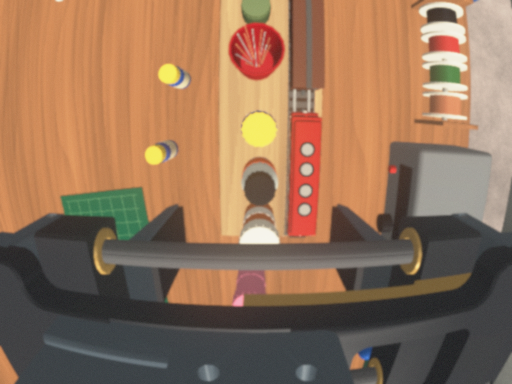

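Wrist view: yellow cap at (259,128), black cap at (260,185), white cap at (259,232) partly hidden, locomotive roof at (305,175). I'll measure from this view.

Run:
```python
from h import *
im=cv2.imread("pics/w1.png");st=dict(ee_pos=[620.07,-126.83,213.44],ee_rot=[-179.95,-0.02,89.73])
def show(l,lo,hi,roi,z):
    for c in blob(im,lo,hi,roi): print(l,cv2.boundingRect(c),rect("wrist",c,z,st),np.round(cv2.minEnclosingCircle(cast("wrist",c.reshape(-1,2),z,st).astype(np.float32))[0],1))
show("thin",(22,120,120),(35,255,255),(235,100,285,155),112)
show("cem",(0,0,0),(180,255,60),(240,170,280,205),112)
show("vial",(0,0,150),(180,70,255),(235,215,285,250),112)
show("loco",(0,150,90),(8,255,255),(285,110,330,240),66)
# roof fans
g=cv2.cvtColor(im,cv2.COLOR_BGR2GRAY)
fans=np.array([[307,149.5],[306.5,170],[306,190],[305,210.5]]);print(cast("wrist",fans,66,st))
# wood edges at rows 60..210 left edge
hsv=cv2.cvtColor(im,cv2.COLOR_BGR2HSV)
for r in (100,150,210): print(r,[tuple(hsv[r,c]) for c in range(214,228,2)])
T=cv2.imread("pics/top0.png")
for c in blob(T,(160,60,90),(179,255,255),(365,130,410,175)): print("pink",rect("top",c,100))
for c in blob(T,(22,120,120),(35,255,255),(240,190,312,222),2): print("small",rect("top",c,50))
```

```text
thin (241, 112, 37, 36) (array([623.8, -70.8]), array([31.7, 31.7]), 44.8) [623.7 -70.8]
vial (239, 220, 41, 25) (array([ 623.6, -170.4]), array([25.7, 40. ]), 89.7) [ 623.5 -177.3]
loco (288, 112, 34, 124) (array([ 674. , -123.7]), array([139.9,  33.5]), 89.4) [ 674.7 -124. ]
[[ 675.90572418  -94.12630325]
 [ 675.94267204 -116.74190229]
 [ 676.13362819 -139.35981798]
 [ 675.94882277 -163.35523992]]
100 [(np.uint8(12), np.uint8(143), np.uint8(212)), (np.uint8(13), np.uint8(143), np.uint8(205)), (np.uint8(14), np.uint8(130), np.uint8(198)), (np.uint8(17), np.uint8(116), np.uint8(220)), (np.uint8(18), np.uint8(111), np.uint8(229)), (np.uint8(18), np.uint8(108), np.uint8(231)), (np.uint8(18), np.uint8(108), np.uint8(230))]
150 [(np.uint8(13), np.uint8(142), np.uint8(212)), (np.uint8(13), np.uint8(145), np.uint8(204)), (np.uint8(14), np.uint8(134), np.uint8(200)), (np.uint8(17), np.uint8(115), np.uint8(221)), (np.uint8(18), np.uint8(110), np.uint8(232)), (np.uint8(18), np.uint8(108), np.uint8(232)), (np.uint8(18), np.uint8(110), np.uint8(230))]
210 [(np.uint8(12), np.uint8(139), np.uint8(208)), (np.uint8(12), np.uint8(141), np.uint8(210)), (np.uint8(13), np.uint8(140), np.uint8(211)), (np.uint8(15), np.uint8(124), np.uint8(214)), (np.uint8(18), np.uint8(109), np.uint8(229)), (np.uint8(18), np.uint8(110), np.uint8(230)), (np.uint8(18), np.uint8(108), np.uint8(226))]
pink (array([ 606.9, -260. ]), array([39.7, 64. ]), 17.1)
small (array([503.5, -99.8]), array([19.4, 21.3]), 88.4)
small (array([523. ,  -7.2]), array([19.4, 21.3]), 88.6)
```

{"op": "apply_moves", "data": {"deltas": [[-0.02,0.001,0,0,1],[-0.04,0.002,0,0,1],[-0.0585,0.002,0,0,1],[-0.0585,0.002,0.03,0,1],[-0.0585,0.002,0.06,0,1]]}}

```text
time_s: 3.7
ee_pos: [622.8, -187.4, 154.0]
ee_rot: [179.8, 0.0, 89.9]
force: [0.4, 0.0, -1.2]
gripper_width: 91.5
gripper_force: 0.0
```

{"op": "apply_moves", "data": {"deltas": [[0,0,0.02,0,1],[0,0,0.04,0,1],[0,0,0.06,0,1],[0,0,0.076,0,1],[0,0,0.076,0,1]]}}

```text
time_s: 4.2
ee_pos: [620.5, -185.9, 75.2]
ee_rot: [-179.7, -0.1, 90.0]
force: [0.4, -0.1, 0.4]
gripper_width: 91.1
gripper_force: 0.0
```

{"op": "apply_moves", "data": {"deltas": [[0,0,0,0,0.5],[0,0,0,0,0],[0,0,0,0,-0.3],[0,0,0,0,-0.6],[0,0,0,0,-1]], "grip_force": 15}}

```text
time_s: 4.7
ee_pos: [622.5, -185.4, 78.5]
ee_rot: [179.9, 0.0, 90.0]
force: [-0.5, -0.3, -0.1]
gripper_width: 54.0
gripper_force: 0.0
```

{"op": "apply_moves", "data": {"deltas": [[0,0,0,0,-1],[0,0,0,0,-1],[0,0,0,0,-1]]}}

```text
time_s: 5.0
ee_pos: [622.4, -185.4, 78.1]
ee_rot: [180.0, 0.0, 90.0]
force: [-0.7, 0.0, 1.3]
gripper_width: 40.9
gripper_force: 15.0
```

{"op": "apply_moves", "data": {"deltas": [[0,0,-0.01,0,-1],[0,0,-0.03,0,-1],[0,0,-0.055,0,-1],[0,0,-0.08,0,-1],[0,0,-0.095,0,-1]]}}

```text
time_s: 5.5
ee_pos: [623.1, -185.6, 175.9]
ee_rot: [179.8, 0.1, 90.0]
force: [0.7, -0.6, -0.5]
gripper_width: 41.0
gripper_force: 15.0
```

{"op": "apply_moves", "data": {"deltas": [[0,-0.015,0,0,-1],[0,-0.04,0,0,-1],[0,-0.07,0,0,-1],[-0.005,-0.1,0,0,-1],[-0.02,-0.13,0,0,-1]]}}

```text
time_s: 6.0
ee_pos: [491.2, -204.7, 173.5]
ee_rot: [180.0, -0.0, 90.1]
force: [0.8, -0.8, 0.1]
gripper_width: 40.5
gripper_force: 15.0
```

{"op": "apply_moves", "data": {"deltas": [[-0.03,-0.025,0,0,-1],[-0.06,-0.05,0,0,-1],[-0.09,-0.075,0,0,-1],[-0.115,-0.087,0,0,-1],[-0.1305,-0.092,0,0,-1]]}}

```text
time_s: 6.5
ee_pos: [399.2, -337.5, 173.7]
ee_rot: [180.0, 0.0, 89.9]
force: [0.8, 0.5, -0.2]
gripper_width: 40.6
gripper_force: 15.0
```

{"op": "apply_moves", "data": {"deltas": [[0,0,0.02,0,-1],[0,0,0.045,0,-1],[0,0,0.07,0,-1],[0,0,0.085,0,-1],[0,0,0.093,0,-1]]}}

```text
time_s: 7.0
ee_pos: [400.3, -335.2, 78.7]
ee_rot: [-179.9, -0.1, 90.0]
force: [-0.5, 0.2, -0.5]
gripper_width: 40.9
gripper_force: 15.0
```

{"op": "apply_moves", "data": {"deltas": [[0,0,0.0,0,-1],[0,0,0.005,0,-1],[0,0,0.01,0,-1],[0,0,0.01,0,-1]]}}

```text
time_s: 7.4
ee_pos: [400.2, -335.7, 69.8]
ee_rot: [-180.0, -0.0, 90.0]
force: [-0.0, -0.6, -0.7]
gripper_width: 40.2
gripper_force: 15.0
```

{"op": "apply_moves", "data": {"deltas": [[0,0,0.001,0,-1],[0,0,0.001,0,0],[0,0,0.001,0,0.3],[0,0,0.001,0,0.7],[0,0,0.001,0,1]]}}

```text
time_s: 7.9
ee_pos: [400.4, -336.0, 69.1]
ee_rot: [180.0, 0.0, 90.0]
force: [-0.3, -0.5, 0.4]
gripper_width: 66.5
gripper_force: 0.0
```

{"op": "apply_moves", "data": {"deltas": [[0,0,0,0,1],[0,0,-0.02,0,1],[0,0,-0.05,0,1],[0,0,-0.08,0,1],[0,0,-0.101,0,1]]}}

```text
time_s: 8.4
ee_pos: [400.8, -336.3, 172.0]
ee_rot: [179.9, 0.1, 90.0]
force: [0.2, -1.7, 1.0]
gripper_width: 91.3
gripper_force: 0.0
```

{"op": "apply_moves", "data": {"deltas": [[0.03,0.03,0,0,1],[0.06,0.06,0,0,1],[0.09,0.09,0,0,1],[0.12,0.12,0,0,1],[0.15,0.15,0,0,1]]}}

```text
time_s: 8.9
ee_pos: [551.3, -184.6, 170.0]
ee_rot: [180.0, 0.0, 90.0]
force: [0.7, -1.3, 0.6]
gripper_width: 91.4
gripper_force: 0.0
```

{"op": "apply_moves", "data": {"deltas": [[0.03,0.03,0,0,1],[0.05,0.06,0,0,1],[0.057,0.072,0,0,1],[0.057,0.072,0,0,1]]}}

```text
time_s: 9.3
ee_pos: [623.2, -128.0, 169.4]
ee_rot: [-180.0, 0.0, 90.1]
force: [-0.9, -0.0, -0.3]
gripper_width: 91.3
gripper_force: 0.0
```

Run:
```python
from h import *
s=env.state();print(s["ee_pos"],s["ee_rot"],s["time_s"])
im=cams.grab_frame("scene");t=cams.grab_frame("top")
cv2.imwrite("pics/c2.png",np.hstack([cv2.resize(im[60:300,120:360],(400,400)),cv2.resize(t[100:340,260:500],(400,400))]))
```

```text
[ 623.23907141 -128.00039424  169.35709814] [-1.79978002e+02  1.19028604e-03  9.01255590e+01] 9.3
```

View pics/c2.png

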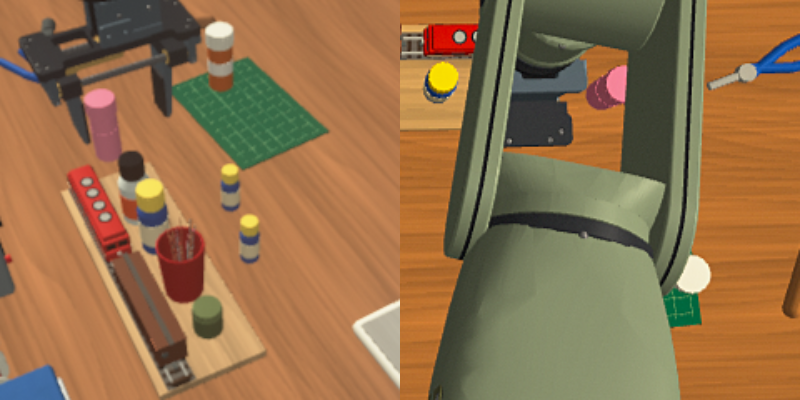

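The vial stands upright on the mat; the cement and thinner are undisturbed. Next is the cement bottle.

{"op": "apply_moves", "data": {"deltas": [[0,0,0.025,0,1],[0,0,0.05,0,1],[0,0,0.075,0,1],[0,0,0.092,0,1],[0,0,0.092,0,1]]}}

```text
time_s: 9.9
ee_pos: [618.9, -129.9, 75.6]
ee_rot: [-179.6, -0.1, 89.9]
force: [-0.6, 0.6, -0.9]
gripper_width: 91.3
gripper_force: 0.0
```

{"op": "apply_moves", "data": {"deltas": [[0,0,0,0,0.5],[0,0,0,0,0],[0,0,0,0,-0.3],[0,0,0,0,-0.6],[0,0,0,0,-1]], "grip_force": 18}}

```text
time_s: 10.4
ee_pos: [622.5, -128.9, 78.5]
ee_rot: [179.9, 0.0, 90.0]
force: [-0.4, -0.4, -0.7]
gripper_width: 54.0
gripper_force: 0.0
```

{"op": "apply_moves", "data": {"deltas": [[0,0,0,0,-1],[0,0,0,0,-1],[0,0,0,0,-1],[0,0,0,0,-1]]}}

```text
time_s: 10.8
ee_pos: [622.3, -128.8, 77.9]
ee_rot: [-180.0, -0.0, 90.0]
force: [-0.0, 0.7, 0.2]
gripper_width: 29.9
gripper_force: 18.0
```

{"op": "apply_moves", "data": {"deltas": [[0,0,-0.01,0,-1],[0,0,-0.03,0,-1],[0,0,-0.055,0,-1],[0,0,-0.08,0,-1],[0,0,-0.095,0,-1]]}}

```text
time_s: 11.3
ee_pos: [623.1, -129.1, 175.8]
ee_rot: [179.8, 0.0, 90.0]
force: [0.3, 0.1, 0.4]
gripper_width: 29.6
gripper_force: 18.0
```

{"op": "apply_moves", "data": {"deltas": [[0,-0.015,0,0,-1],[-0.01,-0.04,0,0,-1],[-0.03,-0.07,0,0,-1],[-0.05,-0.1,0,0,-1],[-0.07,-0.13,0,0,-1]]}}

```text
time_s: 11.8
ee_pos: [491.1, -199.4, 173.5]
ee_rot: [180.0, 0.0, 90.0]
force: [-0.4, -1.1, -0.4]
gripper_width: 29.8
gripper_force: 18.0
```

{"op": "apply_moves", "data": {"deltas": [[-0.02,-0.03,0,0,-1],[-0.04,-0.06,0,0,-1],[-0.058,-0.085,0,0,-1],[-0.067,-0.098,0,0,-1],[-0.067,-0.098,0.015,0,-1]]}}

```text
time_s: 12.3
ee_pos: [393.8, -267.8, 160.1]
ee_rot: [179.8, 0.2, 89.9]
force: [1.0, -0.6, -0.9]
gripper_width: 29.7
gripper_force: 18.0
```

{"op": "apply_moves", "data": {"deltas": [[0,0,0.02,0,-1],[0,0,0.045,0,-1],[0,0,0.065,0,-1],[0,0,0.075,0,-1],[0,0,0.08,0,-1]]}}

```text
time_s: 12.8
ee_pos: [394.2, -265.8, 77.6]
ee_rot: [-180.0, -0.0, 90.0]
force: [0.0, 0.3, -0.5]
gripper_width: 30.0
gripper_force: 18.0
```

{"op": "apply_moves", "data": {"deltas": [[0,0,0.0,0,-1],[0,0,0.005,0,-1],[0,0,0.009,0,-1],[0,0,0.009,0,-1]]}}

```text
time_s: 13.2
ee_pos: [394.4, -266.0, 69.0]
ee_rot: [180.0, 0.0, 90.0]
force: [0.5, -0.9, -0.9]
gripper_width: 29.6
gripper_force: 18.0
```

{"op": "apply_moves", "data": {"deltas": [[0,0,0,0,-1],[0,0,0,0,0],[0,0,0,0,0.3],[0,0,0,0,0.7],[0,0,0,0,1]]}}

```text
time_s: 13.7
ee_pos: [394.4, -265.9, 69.0]
ee_rot: [180.0, 0.0, 90.0]
force: [-0.3, -0.3, -0.0]
gripper_width: 58.7
gripper_force: 0.0
```

{"op": "apply_moves", "data": {"deltas": [[0,0,0,0,1],[0,0,-0.02,0,1],[0,0,-0.05,0,1],[0,0,-0.08,0,1],[0,0,-0.101,0,1]]}}

```text
time_s: 14.2
ee_pos: [394.8, -266.2, 171.8]
ee_rot: [179.9, 0.1, 90.0]
force: [0.2, -0.4, -0.1]
gripper_width: 90.8
gripper_force: 0.0
```

{"op": "apply_moves", "data": {"deltas": [[0.02,0.025,0,0,1],[0.05,0.055,0,0,1],[0.08,0.09,0,0,1],[0.11,0.125,0,0,1],[0.14,0.16,0,0,1]]}}

```text
time_s: 14.7
ee_pos: [555.4, -124.6, 170.0]
ee_rot: [180.0, 0.0, 90.0]
force: [0.6, -0.3, 0.0]
gripper_width: 91.4
gripper_force: 0.0
```

{"op": "apply_moves", "data": {"deltas": [[0.03,0.03,0,0,1],[0.048,0.06,0,0,1],[0.055,0.068,0,0,1],[0.055,0.068,0,0,1],[0.055,0.068,0.02,0,1]]}}

```text
time_s: 15.2
ee_pos: [623.1, -71.8, 152.2]
ee_rot: [179.7, 0.1, 90.0]
force: [-1.1, -1.0, -1.0]
gripper_width: 91.1
gripper_force: 0.0
```

{"op": "apply_moves", "data": {"deltas": [[0,0,0.025,0,1],[0,0,0.05,0,1],[0,0,0.065,0,1],[0,0,0.072,0,1],[0,0,0.072,0,1]]}}

```text
time_s: 15.7
ee_pos: [620.8, -71.8, 77.4]
ee_rot: [-179.9, -0.0, 89.9]
force: [0.2, 0.3, 0.3]
gripper_width: 91.5
gripper_force: 0.0
```

{"op": "apply_moves", "data": {"deltas": [[0,0,0,0,0.5],[0,0,0,0,0],[0,0,0,0,-0.3],[0,0,0,0,-0.6],[0,0,0,0,-1]]}}

```text
time_s: 16.2
ee_pos: [622.4, -70.8, 78.3]
ee_rot: [180.0, 0.0, 90.0]
force: [0.5, -0.6, -0.3]
gripper_width: 53.7
gripper_force: 0.0
```

{"op": "apply_moves", "data": {"deltas": [[0,0,0,0,-1],[0,0,0,0,-1],[0,0,0,0,-1],[0,0,0,0,-1]]}}

```text
time_s: 16.6
ee_pos: [622.3, -70.9, 78.2]
ee_rot: [180.0, -0.0, 90.0]
force: [-0.6, 0.0, 3.0]
gripper_width: 31.4
gripper_force: 22.1
```

{"op": "apply_moves", "data": {"deltas": [[0,0,-0.01,0,-1],[0,0,-0.03,0,-1],[0,0,-0.055,0,-1],[0,0,-0.08,0,-1],[0,0,-0.095,0,-1]]}}

```text
time_s: 17.1
ee_pos: [623.1, -71.0, 175.4]
ee_rot: [179.8, 0.0, 90.0]
force: [-0.4, -0.4, -0.7]
gripper_width: 31.6
gripper_force: 21.6
```

{"op": "apply_moves", "data": {"deltas": [[0,-0.015,0,0,-1],[-0.01,-0.04,0,0,-1],[-0.03,-0.07,0,0,-1],[-0.05,-0.1,0,0,-1],[-0.07,-0.13,0,0,-1]]}}

```text
time_s: 17.6
ee_pos: [491.1, -141.3, 173.2]
ee_rot: [180.0, 0.0, 90.0]
force: [-0.4, -0.0, -1.1]
gripper_width: 31.8
gripper_force: 21.8
```

{"op": "apply_moves", "data": {"deltas": [[-0.02,-0.03,0,0,-1],[-0.04,-0.06,0,0,-1],[-0.05,-0.09,0,0,-1],[-0.055,-0.104,0,0,-1],[-0.055,-0.104,0.015,0,-1]]}}

```text
time_s: 18.1
ee_pos: [388.2, -197.0, 159.7]
ee_rot: [179.8, 0.1, 89.9]
force: [0.7, -0.5, -1.0]
gripper_width: 31.3
gripper_force: 21.8
```

{"op": "apply_moves", "data": {"deltas": [[0,0,0.02,0,-1],[0,0,0.045,0,-1],[0,0,0.065,0,-1],[0,0,0.075,0,-1],[0,0,0.08,0,-1]]}}

```text
time_s: 18.6
ee_pos: [388.5, -195.7, 77.4]
ee_rot: [-180.0, -0.0, 90.0]
force: [-0.4, -0.0, -0.7]
gripper_width: 31.7
gripper_force: 21.8
```

{"op": "apply_moves", "data": {"deltas": [[0,0,0.0,0,-1],[0,0,0.005,0,-1],[0,0,0.009,0,-1],[0,0,0.009,0,-1]]}}

```text
time_s: 19.0
ee_pos: [388.7, -196.1, 69.2]
ee_rot: [179.9, 0.0, 90.0]
force: [0.4, 0.8, -1.4]
gripper_width: 31.4
gripper_force: 22.3
```

{"op": "apply_moves", "data": {"deltas": [[0,0,0,0,-1],[0,0,0,0,0],[0,0,0,0,0.3],[0,0,0,0,0.7],[0,0,0,0,1]]}}

```text
time_s: 19.5
ee_pos: [388.3, -195.9, 68.9]
ee_rot: [180.0, -0.0, 90.0]
force: [-0.4, 0.0, 0.2]
gripper_width: 60.8
gripper_force: 0.0
```

{"op": "apply_moves", "data": {"deltas": [[0,0,0,0,1],[0,0,-0.02,0,1],[0,0,-0.05,0,1],[0,0,-0.08,0,1],[0,0,-0.101,0,1]]}}

```text
time_s: 20.0
ee_pos: [388.8, -196.1, 171.8]
ee_rot: [179.9, 0.1, 90.0]
force: [0.8, -0.3, 0.5]
gripper_width: 90.9
gripper_force: 0.0
```

{"op": "apply_moves", "data": {"deltas": [[0.03,0.03,0,0,1],[0.06,0.06,0,0,1],[0.09,0.09,0,0,1],[0.11,0.13,0,0,1],[0.121,0.17,0,0,1]]}}

```text
time_s: 20.5
ee_pos: [559.4, -72.9, 170.0]
ee_rot: [-180.0, -0.0, 90.1]
force: [0.0, -0.2, 0.8]
gripper_width: 91.0
gripper_force: 0.0
```

{"op": "apply_moves", "data": {"deltas": [[0,0.04,0,0,1],[0,0.08,0,0,1],[0,0.11,0,0,1],[0,0.116,0,0,1],[0,0.116,0,0,1]]}}

```text
time_s: 21.0
ee_pos: [674.2, -74.8, 168.9]
ee_rot: [-179.9, -0.0, 90.0]
force: [-1.1, -0.5, 0.5]
gripper_width: 91.5
gripper_force: 0.0
```

Run:
```python
from h import *
st=env.state();im=cams.grab_frame("wrist");s=cams.grab_frame("scene")
print(st["ee_pos"],st["ee_rot"],st["time_s"])
cv2.imwrite("pics/c3.png",np.hstack([cv2.resize(im,(512,384)),cv2.resize(s[60:300,120:300],(288,384))]))
for c in blob(im,(0,150,90),(8,255,255),(285,90,350,260)): print(cv2.boundingRect(c),rect("wrist",c,66,st))
```

```text
[674.16001736 -74.7777807  168.90561666] [-1.79888727e+02 -1.39941953e-02  9.00164979e+01] 21.0
```

View pics/c3.png

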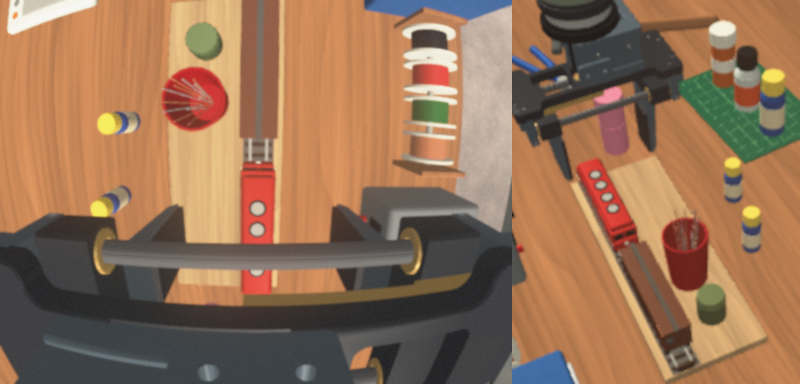

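All three bottles stand on the mat (vial at (722,50), black cap, yellow cap). The locomotive centre column is 258, so it sits under the tool. The grey box behind it may restrict the gripper, so I'll check its position and height.

Run:
```python
import cv2,numpy as np
t=cv2.imread("pics/top0.png");s=cv2.imread("pics/scene0.png")
cv2.imwrite("pics/c4.png",np.hstack([cv2.resize(t[0:100,280:380],(400,400),interpolation=2),cv2.resize(s[150:250,35:135],(400,400),interpolation=2)]))
```

```text
(no output)
```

View pics/c4.png

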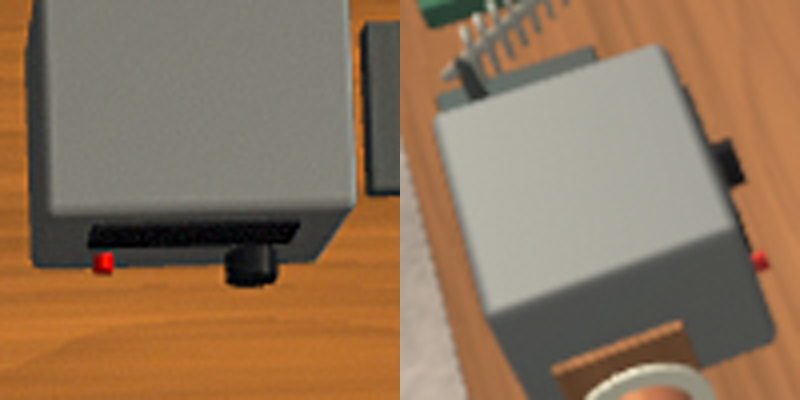

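Run:
```python
from h import *
for z in (60,80,100,120,140): print(z,cast("top",[[292,53.5]],z),cast("scene",[[118,207.5]],z))
print("base",cast("top",[[290,66.5],[358,66]],0),"knob",cast("top",[[342,71]],30))
t=cv2.imread("pics/top0.png")
print(cast("top",[[295.5,122],[307,122],[319.5,122],[331.2,122]],66))
st=dict(ee_pos=[674,-75,169.5],ee_rot=[180,0,90]);print(cast("wrist",[[258,163],[241,200],[275,200]],62,st))
```

```text
60 [[809.99801206 -92.11782005]] [[ 803.72166879 -112.21405027]]
80 [[803.10285116 -90.27703067]] [[804.25327429 -92.8874181 ]]
100 [[796.20769026 -88.4362413 ]] [[804.78487978 -73.56078593]]
120 [[789.31252935 -86.59545192]] [[805.31648528 -54.23415376]]
140 [[782.41736845 -84.75466255]] [[805.84809077 -34.90752159]]
base [[ 803.26200293  -92.70619529]
 [ 801.00474427 -234.03362197]] knob [[ 782.09694469 -194.49824322]]
[[ 673.5335651   -94.50173486]
 [ 673.01551091 -116.62282356]
 [ 672.45241685 -140.66713023]
 [ 671.92536866 -163.17226628]]
[[676.67299078 -50.88966666]
 [660.15325744 -87.29483106]
 [693.2858573  -87.2737119 ]]
```

{"op": "apply_moves", "data": {"deltas": [[-0.02,0,0,0,0.3],[-0.04,0,0,0,0.3],[-0.051,0,0,0,0.3],[-0.051,0,0.02,0,0.3],[-0.051,0,0.04,0,0.3]]}}

```text
time_s: 21.6
ee_pos: [674.3, -128.0, 130.5]
ee_rot: [179.9, 0.0, 89.9]
force: [-0.0, 0.2, 0.5]
gripper_width: 59.3
gripper_force: 0.0
```

{"op": "apply_moves", "data": {"deltas": [[0,0,0.02,0,0.3],[0,0,0.035,0,0.3],[0,0,0.045,0,0.3],[0,0,0.05,0,0.3],[0,0,0.05,0,0.3]]}}

```text
time_s: 22.1
ee_pos: [674.0, -126.4, 79.6]
ee_rot: [-180.0, -0.0, 90.0]
force: [-0.2, 0.3, 1.0]
gripper_width: 59.5
gripper_force: 0.0
```

{"op": "apply_moves", "data": {"deltas": [[0,0,0.012,0,0.3],[0,0,0.024,0,0.3],[0,0,0.036,0,0.3],[0,0,0.048,0,0.3],[0,0,0.053,0,0.3]]}}

```text
time_s: 22.6
ee_pos: [673.2, -125.6, 24.8]
ee_rot: [-179.8, -0.0, 90.0]
force: [0.3, 0.6, -0.6]
gripper_width: 59.6
gripper_force: 0.0
```

{"op": "apply_moves", "data": {"deltas": [[0,0,0,0,0.1],[0,0,0,0,-0.1],[0,0,0,0,-0.3],[0,0,0,0,-0.6],[0,0,0,0,-1]], "grip_force": 30}}

```text
time_s: 23.1
ee_pos: [674.4, -126.0, 27.6]
ee_rot: [180.0, 0.0, 90.0]
force: [-1.6, -0.5, 2.2]
gripper_width: 33.7
gripper_force: 29.9
```

{"op": "apply_moves", "data": {"deltas": [[0,0,0,0,-1],[0,0,0,0,-1],[0,0,0,0,-1]]}}

```text
time_s: 23.4
ee_pos: [674.4, -126.0, 27.6]
ee_rot: [180.0, 0.0, 90.0]
force: [-2.0, -0.2, 4.9]
gripper_width: 33.5
gripper_force: 29.9
```

Run:
```python
import cv2,numpy as np
t=cv2.imread("pics/top0.png")
cv2.imwrite("pics/c5.png",cv2.resize(t[222:322,62:192],(780,600),interpolation=2))
```

```text
(no output)
```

View pics/c5.png

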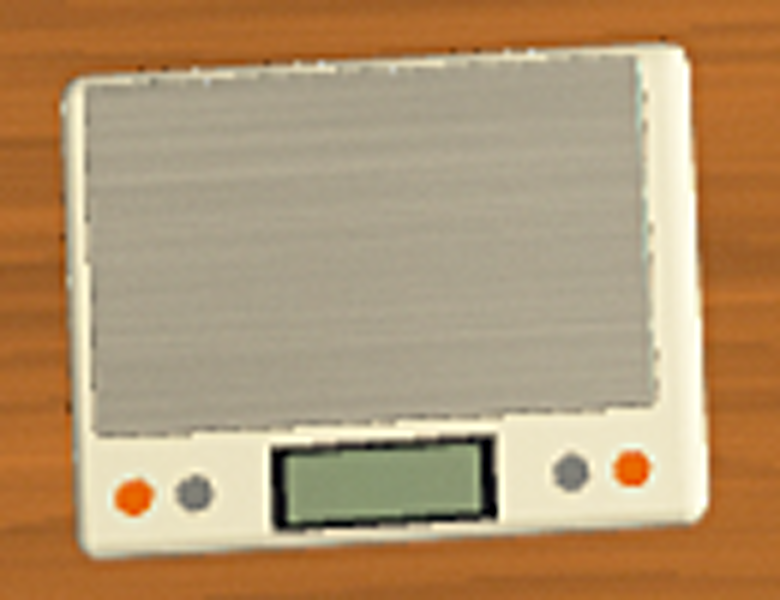

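{"op": "apply_moves", "data": {"deltas": [[0,0,-0.005,0,-1],[0,0,-0.02,0,-1],[0,0,-0.04,0,-1],[0,0,-0.07,0,-1],[0,0,-0.1,0,-1]]}}

```text
time_s: 23.9
ee_pos: [674.0, -125.7, 127.7]
ee_rot: [-179.9, -0.0, 90.0]
force: [0.9, 0.4, -4.5]
gripper_width: 34.0
gripper_force: 29.9
```

{"op": "apply_moves", "data": {"deltas": [[0,0,-0.02,0,-1],[0,0,-0.045,0,-1],[0,0,-0.06,0,-1],[0,-0.015,-0.065,0,-1],[0,-0.035,-0.065,0,-1]]}}

```text
time_s: 24.4
ee_pos: [640.2, -125.9, 193.3]
ee_rot: [179.8, 0.0, 90.0]
force: [-1.0, -1.3, -3.5]
gripper_width: 34.0
gripper_force: 29.9
```

The plate's crop corners are (85,88), (636,57), (655,403) and (96,437).

Run:
```python
from h import *
p=np.array([[85,88],[636,57],[655,403],[96,437]])/6+[62,222]
w=cast("top",p,30);print(w.round(1),w.mean(0).round(1));print([np.linalg.norm(w[i]-w[(i+1)%4]).round(1) for i in range(4)])
for a,b in((1,0),(2,3)): d=w[b]-w[a];print(np.degrees(np.arctan2(-d[0],d[1])))
print(env.state()["force"])
```

```text
[[462.4 341.1]
 [468.3 159.9]
 [355.6 155.1]
 [348.9 337.6]] [408.8 248.4]
[np.float64(181.3), np.float64(112.8), np.float64(182.7), np.float64(113.6)]
1.8723371435844478
2.109423134509157
[-1.04671308 -1.34184814 -3.47440916]
```

{"op": "apply_moves", "data": {"deltas": [[0.01,-0.02,0,0,-1],[0.03,-0.045,0,0,-1],[0.06,-0.07,0,0,-1],[0.09,-0.09,0,0,-1],[0.12,-0.11,0,0,-1]]}}

```text
time_s: 24.9
ee_pos: [528.2, -4.9, 192.4]
ee_rot: [180.0, -0.0, 90.0]
force: [0.5, 0.6, -4.5]
gripper_width: 33.8
gripper_force: 29.9
```

{"op": "apply_moves", "data": {"deltas": [[0.03,-0.02,0,0,-1],[0.06,-0.04,0,0,-1],[0.09,-0.06,0,0,-1],[0.12,-0.08,0,0,-1],[0.15,-0.095,0,0,-1]]}}

```text
time_s: 25.4
ee_pos: [432.8, 145.1, 192.5]
ee_rot: [180.0, -0.0, 90.0]
force: [1.5, -0.3, -3.6]
gripper_width: 33.8
gripper_force: 29.9
```

{"op": "apply_moves", "data": {"deltas": [[0.03,-0.01,0,0,-1],[0.06,-0.018,0,0,-1],[0.085,-0.023,0,0,-1],[0.1,-0.025,0,0,-1],[0.104,-0.025,0,0,-1]]}}

```text
time_s: 25.9
ee_pos: [409.2, 249.3, 192.3]
ee_rot: [180.0, -0.0, 90.1]
force: [0.6, 0.4, -4.2]
gripper_width: 33.9
gripper_force: 29.9
```

{"op": "apply_moves", "data": {"deltas": [[0,0,0.01,0,-1],[0,0,0.03,0,-1],[0,0,0.055,0,-1],[0,0,0.08,0,-1],[0,0,0.095,0,-1]]}}

```text
time_s: 26.4
ee_pos: [408.3, 245.9, 94.6]
ee_rot: [-179.8, 0.1, 89.9]
force: [0.4, 0.6, -3.9]
gripper_width: 34.1
gripper_force: 29.9
```

{"op": "apply_moves", "data": {"deltas": [[0,0,0.01,0,-1],[0,0,0.02,0,-1],[0,0,0.028,0,-1],[0,0,0.034,0,-1],[0,0,0.04,0,-1]]}}

```text
time_s: 26.9
ee_pos: [409.7, 248.2, 56.8]
ee_rot: [180.0, -0.0, 90.0]
force: [0.8, 0.7, -3.6]
gripper_width: 34.1
gripper_force: 29.9
```

{"op": "apply_moves", "data": {"deltas": [[0,0,0.004,0,-1],[0,0,0.008,0,-1],[0,0,0.012,0,-1],[0,0,0.014,0,-1],[0,0,0.014,0,-1]]}}

```text
time_s: 27.4
ee_pos: [409.2, 248.1, 42.7]
ee_rot: [-180.0, 0.0, 90.0]
force: [-0.2, 0.2, -3.8]
gripper_width: 33.9
gripper_force: 29.9
```

{"op": "apply_moves", "data": {"deltas": [[0,0,0.001,0,-1],[0,0,0.001,0,-1],[0,0,0.002,0,-1],[0,0,0.002,0,-1],[0,0,0.002,0,-1]]}}

```text
time_s: 27.9
ee_pos: [409.5, 248.3, 41.6]
ee_rot: [180.0, -0.0, 90.0]
force: [-0.7, -0.7, 3.8]
gripper_width: 34.1
gripper_force: 29.9
```

{"op": "apply_moves", "data": {"deltas": [[0,0,0,0,-0.1],[0,0,0,0,0.2],[0,0,0,0,0.4],[0,0,0,0,0.4],[0,0,0,0,0.4]]}}

```text
time_s: 28.4
ee_pos: [409.4, 248.1, 40.9]
ee_rot: [180.0, -0.0, 90.0]
force: [0.5, -0.3, 0.4]
gripper_width: 63.7
gripper_force: 0.0
```

{"op": "apply_moves", "data": {"deltas": [[0,0,-0.015,0,0.4],[0,0,-0.04,0,0.4],[0,0,-0.07,0,1],[0,0,-0.1,0,1],[0,0,-0.129,0,1]]}}

```text
time_s: 28.9
ee_pos: [409.2, 248.0, 171.2]
ee_rot: [180.0, -0.0, 90.0]
force: [-0.3, 0.9, 0.8]
gripper_width: 85.5
gripper_force: 0.0
```

{"op": "apply_moves", "data": {"deltas": [[-0.02,0,0,0,1],[-0.06,0,0,0,1],[-0.1,0,0,0,1],[-0.14,0,0,0,1],[-0.18,0,0,0,1]]}}

```text
time_s: 29.4
ee_pos: [409.0, 66.7, 170.0]
ee_rot: [180.0, -0.0, 90.0]
force: [0.5, 0.0, 0.0]
gripper_width: 91.3
gripper_force: 0.0
```

Run:
```python
from h import *
s=cams.grab_frame("scene");t=cams.grab_frame("top");st=env.state();print(st["ee_pos"],st["time_s"])
cv2.imwrite("pics/c6.png",np.hstack([s[60:384,:][:,150:470],t[130:384]][:1]+[cv2.resize(t,(432,324))]))
for c in blob(t,(0,150,90),(8,255,255),(60,220,190,320)): print(cv2.boundingRect(c),rect("top",c,80))
```

```text
[408.79500912  64.63701117 169.9442983 ] 29.5
(82, 255, 80, 20) (array([410.5, 238.2]), array([147.2,  33.5]), 89.8)
```

View pics/c6.png

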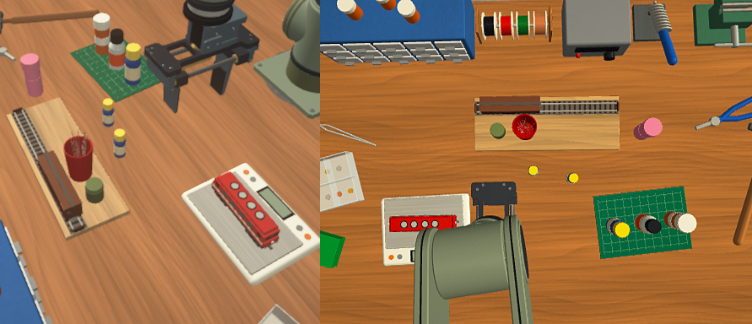

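The locomotive stands on the plate and the bottles are on the mat. I'll check its centring from the roof fans, relative to the plate in the same view.

Run:
```python
from h import *
t=cams.grab_frame("top");c=blob(t,(0,150,90),(8,255,255),(60,220,190,320))[0]
x,y,w,h=cv2.boundingRect(c)
m=cv2.inRange(cv2.cvtColor(t,cv2.COLOR_BGR2HSV),(0,0,110),(180,90,255));k=np.zeros_like(m);cv2.drawContours(k,[c],-1,255,-1);m&=k
n,l,s,ce=cv2.connectedComponentsWithStats(m)
g=[ce[i] for i in range(1,n) if s[i,4]>12];print(np.round(g,1),cast("top",g,80).round(1))
g2=t[y-6:y+h+6,x-10:x+w+10];cv2.imwrite("pics/c7.png",cv2.resize(g2,None,fx=7,fy=7,interpolation=2))
```

```text
[[ 99.  265.7]
 [110.9 265.3]
 [123.8 265.2]] [[409.4 280.1]
 [409.5 258.1]
 [409.2 234. ]]
```

View pics/c7.png

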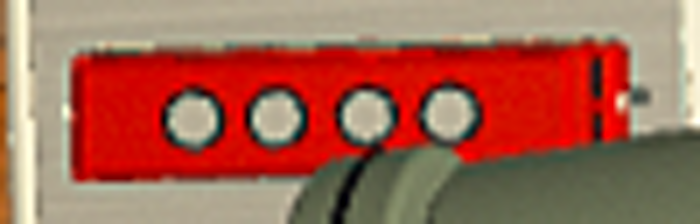

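The fans' centre is at (409.4, 246) and the plate's at (408.8, 248.4), so it is centred well enough. Now I return the thinner.

{"op": "apply_moves", "data": {"deltas": [[-0.03,-0.004,0,0,1],[-0.07,-0.008,0,0,1],[-0.11,-0.013,0,0,1],[-0.15,-0.017,0,0,1],[-0.19,-0.021,0,0,1]]}}

```text
time_s: 30.05
ee_pos: [388.6, -122.3, 170.0]
ee_rot: [179.9, -0.0, 90.1]
force: [0.3, 0.5, 0.0]
gripper_width: 91.5
gripper_force: 0.0
```

{"op": "apply_moves", "data": {"deltas": [[-0.035,0,0,0,1],[-0.06,0,0,0,1],[-0.074,0,0,0,1],[-0.074,0,0,0,1],[-0.074,0,0.02,0,1]]}}

```text
time_s: 30.55
ee_pos: [390.3, -195.7, 151.5]
ee_rot: [179.7, 0.1, 90.0]
force: [0.5, 0.4, -0.2]
gripper_width: 91.1
gripper_force: 0.0
```

{"op": "apply_moves", "data": {"deltas": [[0,0,0.025,0,1],[0,0,0.05,0,1],[0,0,0.07,0,1],[0,0,0.081,0,1],[0,0,0.081,0,1]]}}

```text
time_s: 31.05
ee_pos: [387.4, -193.6, 67.6]
ee_rot: [-179.8, -0.1, 90.1]
force: [-1.1, -0.4, -0.8]
gripper_width: 91.4
gripper_force: 0.0
```

{"op": "apply_moves", "data": {"deltas": [[0,0,0,0,0.5],[0,0,0,0,0],[0,0,0,0,-0.3],[0,0,0,0,-0.6],[0,0,0,0,-1]], "grip_force": 18}}

```text
time_s: 31.55
ee_pos: [388.5, -196.0, 69.2]
ee_rot: [180.0, 0.0, 90.0]
force: [-0.6, 0.6, -0.4]
gripper_width: 54.2
gripper_force: 0.0
```

{"op": "apply_moves", "data": {"deltas": [[0,0,0,0,-1],[0,0,0,0,-1],[0,0,0,0,-1],[0,0,0,0,-1]]}}

```text
time_s: 31.95
ee_pos: [388.5, -196.1, 69.2]
ee_rot: [180.0, 0.0, 90.0]
force: [-1.0, 0.1, 3.1]
gripper_width: 31.7
gripper_force: 19.7
```

{"op": "apply_moves", "data": {"deltas": [[0,0,-0.01,0,-1],[0,0,-0.03,0,-1],[0,0,-0.055,0,-1],[0,0,-0.085,0,-1],[0,0,-0.104,0,-1]]}}

```text
time_s: 32.45
ee_pos: [388.7, -196.1, 175.2]
ee_rot: [179.9, 0.1, 90.0]
force: [0.2, -1.0, -0.6]
gripper_width: 31.6
gripper_force: 19.3
```

{"op": "apply_moves", "data": {"deltas": [[0.008,0.015,0,0,-1],[0.022,0.04,0,0,-1],[0.04,0.07,0,0,-1],[0.055,0.1,0,0,-1],[0.07,0.13,0,0,-1]]}}

```text
time_s: 32.95
ee_pos: [519.0, -125.1, 173.2]
ee_rot: [-180.0, -0.0, 90.0]
force: [-0.1, -0.6, -1.8]
gripper_width: 31.5
gripper_force: 19.3
```

{"op": "apply_moves", "data": {"deltas": [[0.02,0.03,0,0,-1],[0.04,0.06,0,0,-1],[0.05,0.09,0,0,-1],[0.055,0.104,0,0,-1],[0.055,0.104,0.01,0,-1]]}}

```text
time_s: 33.45
ee_pos: [624.7, -70.1, 163.5]
ee_rot: [179.8, 0.0, 90.1]
force: [-0.6, -0.3, -1.1]
gripper_width: 31.3
gripper_force: 19.3
```

{"op": "apply_moves", "data": {"deltas": [[0,0,0.02,0,-1],[0,0,0.045,0,-1],[0,0,0.065,0,-1],[0,0,0.073,0,-1],[0,0,0.077,0,-1]]}}

```text
time_s: 33.95
ee_pos: [620.9, -71.2, 85.0]
ee_rot: [-179.9, -0.0, 90.0]
force: [-0.3, 0.6, -1.6]
gripper_width: 31.7
gripper_force: 19.3
```

{"op": "apply_moves", "data": {"deltas": [[0,0,0.0,0,-1],[0,0,0.004,0,-1],[0,0,0.008,0,-1],[0,0,0.008,0,-1],[0,0,0.008,0,-1]]}}

```text
time_s: 34.45
ee_pos: [622.6, -70.9, 78.3]
ee_rot: [180.0, 0.0, 90.0]
force: [-0.5, 1.5, -0.8]
gripper_width: 31.5
gripper_force: 19.4
```

{"op": "apply_moves", "data": {"deltas": [[0,0,0,0,-1],[0,0,0,0,0],[0,0,0,0,0.3],[0,0,0,0,0.7],[0,0,0,0,1]]}}

```text
time_s: 34.95
ee_pos: [622.2, -70.9, 77.9]
ee_rot: [-180.0, -0.0, 90.0]
force: [0.6, -0.0, 0.5]
gripper_width: 60.8
gripper_force: 0.0
```

{"op": "apply_moves", "data": {"deltas": [[0,0,0,0,1],[0,0,-0.02,0,1],[0,0,-0.05,0,1],[0,0,-0.08,0,1],[0,0,-0.092,0,1]]}}

```text
time_s: 35.45
ee_pos: [623.8, -71.1, 173.1]
ee_rot: [179.7, 0.0, 90.0]
force: [0.6, 0.1, 0.1]
gripper_width: 91.0
gripper_force: 0.0
```

{"op": "apply_moves", "data": {"deltas": [[-0.02,-0.025,0,0,1],[-0.05,-0.055,0,0,1],[-0.08,-0.09,0,0,1],[-0.11,-0.125,0,0,1],[-0.14,-0.16,0,0,1]]}}

```text
time_s: 35.95
ee_pos: [460.5, -211.5, 169.2]
ee_rot: [-179.9, -0.0, 90.0]
force: [0.3, -1.4, 0.5]
gripper_width: 91.0
gripper_force: 0.0
```

{"op": "apply_moves", "data": {"deltas": [[-0.03,-0.03,0,0,1],[-0.048,-0.06,0,0,1],[-0.055,-0.068,0,0,1],[-0.055,-0.068,0,0,1],[-0.055,-0.068,0.02,0,1]]}}

```text
time_s: 36.45
ee_pos: [396.8, -266.8, 151.6]
ee_rot: [179.7, 0.2, 90.0]
force: [0.9, -0.9, -0.4]
gripper_width: 91.1
gripper_force: 0.0
```

{"op": "apply_moves", "data": {"deltas": [[0,0,0.025,0,1],[0,0,0.05,0,1],[0,0,0.07,0,1],[0,0,0.081,0,1],[0,0,0.081,0,1]]}}

```text
time_s: 36.95
ee_pos: [394.4, -264.8, 67.5]
ee_rot: [-179.9, -0.1, 90.1]
force: [0.3, -0.4, 0.7]
gripper_width: 91.3
gripper_force: 0.0
```

{"op": "apply_moves", "data": {"deltas": [[0,0,0,0,0.5],[0,0,0,0,0],[0,0,0,0,-0.3],[0,0,0,0,-0.6],[0,0,0,0,-1]]}}

```text
time_s: 37.45
ee_pos: [394.5, -266.0, 69.3]
ee_rot: [180.0, 0.0, 90.0]
force: [0.5, -0.0, -0.3]
gripper_width: 54.4
gripper_force: 0.0
```

{"op": "apply_moves", "data": {"deltas": [[0,0,0,0,-1],[0,0,0,0,-1],[0,0,0,0,-1],[0,0,0,0,-1]]}}

```text
time_s: 37.85
ee_pos: [394.3, -265.9, 68.9]
ee_rot: [-180.0, -0.0, 90.0]
force: [-0.7, -0.4, 0.4]
gripper_width: 29.5
gripper_force: 18.0
```

{"op": "apply_moves", "data": {"deltas": [[0,0,-0.01,0,-1],[0,0,-0.03,0,-1],[0,0,-0.055,0,-1],[0,0,-0.085,0,-1],[0,0,-0.104,0,-1]]}}

```text
time_s: 38.35
ee_pos: [394.9, -266.3, 175.5]
ee_rot: [179.9, 0.1, 90.0]
force: [0.2, 0.6, -1.3]
gripper_width: 29.5
gripper_force: 18.0
```

{"op": "apply_moves", "data": {"deltas": [[0.008,0.015,0,0,-1],[0.022,0.04,0,0,-1],[0.04,0.07,0,0,-1],[0.055,0.1,0,0,-1],[0.075,0.13,0,0,-1]]}}

```text
time_s: 38.85
ee_pos: [525.3, -190.5, 173.5]
ee_rot: [180.0, 0.0, 90.0]
force: [0.3, -0.7, -0.3]
gripper_width: 29.4
gripper_force: 18.0
```

{"op": "apply_moves", "data": {"deltas": [[0.02,0.03,0,0,-1],[0.042,0.06,0,0,-1],[0.056,0.088,0,0,-1],[0.062,0.098,0,0,-1],[0.062,0.098,0.01,0,-1]]}}

```text
time_s: 39.35
ee_pos: [623.9, -128.4, 163.8]
ee_rot: [179.8, 0.0, 90.1]
force: [-0.8, -0.1, -0.5]
gripper_width: 29.4
gripper_force: 18.0
```

{"op": "apply_moves", "data": {"deltas": [[0,0,0.02,0,-1],[0,0,0.045,0,-1],[0,0,0.065,0,-1],[0,0,0.073,0,-1],[0,0,0.077,0,-1]]}}

```text
time_s: 39.85
ee_pos: [620.7, -129.5, 85.1]
ee_rot: [-179.9, -0.0, 89.9]
force: [-0.3, -0.4, -0.7]
gripper_width: 29.5
gripper_force: 18.0
```

{"op": "apply_moves", "data": {"deltas": [[0,0,0.0,0,-1],[0,0,0.004,0,-1],[0,0,0.008,0,-1],[0,0,0.008,0,-1],[0,0,0.008,0,-1]]}}

```text
time_s: 40.35
ee_pos: [622.4, -128.8, 78.1]
ee_rot: [180.0, -0.0, 90.0]
force: [-0.1, -0.3, -0.8]
gripper_width: 29.8
gripper_force: 18.0
```

{"op": "apply_moves", "data": {"deltas": [[0,0,0,0,-1],[0,0,0,0,0],[0,0,0,0,0.3],[0,0,0,0,0.7],[0,0,0,0,1]]}}

```text
time_s: 40.85
ee_pos: [622.4, -128.9, 78.1]
ee_rot: [180.0, -0.0, 90.0]
force: [0.3, -0.0, -0.6]
gripper_width: 58.4
gripper_force: 0.0
```

{"op": "apply_moves", "data": {"deltas": [[0,0,0,0,1],[0,0,-0.02,0,1],[0,0,-0.05,0,1],[0,0,-0.08,0,1],[0,0,-0.092,0,1]]}}

```text
time_s: 41.35
ee_pos: [623.8, -129.2, 173.1]
ee_rot: [179.7, 0.1, 90.0]
force: [-0.3, -0.1, -0.3]
gripper_width: 91.2
gripper_force: 0.0
```

{"op": "apply_moves", "data": {"deltas": [[-0.02,-0.025,0,0,1],[-0.05,-0.055,0,0,1],[-0.08,-0.09,0,0,1],[-0.11,-0.125,0,0,1],[-0.145,-0.16,0,0,1]]}}

```text
time_s: 41.85
ee_pos: [460.5, -274.2, 169.2]
ee_rot: [-179.9, -0.0, 90.1]
force: [1.7, -0.5, 0.4]
gripper_width: 90.7
gripper_force: 0.0
```

{"op": "apply_moves", "data": {"deltas": [[-0.03,-0.03,0,0,1],[-0.055,-0.055,0,0,1],[-0.062,-0.062,0,0,1],[-0.062,-0.062,0,0,1],[-0.062,-0.062,0.02,0,1]]}}

```text
time_s: 42.35
ee_pos: [402.5, -336.6, 151.6]
ee_rot: [179.7, 0.2, 90.0]
force: [0.6, 0.0, 0.6]
gripper_width: 91.1
gripper_force: 0.0
```

{"op": "apply_moves", "data": {"deltas": [[0,0,0.025,0,1],[0,0,0.05,0,1],[0,0,0.07,0,1],[0,0,0.081,0,1],[0,0,0.081,0,1]]}}

```text
time_s: 42.85
ee_pos: [400.4, -334.4, 67.4]
ee_rot: [-179.9, -0.1, 90.1]
force: [0.5, 0.5, -0.1]
gripper_width: 91.0
gripper_force: 0.0
```

{"op": "apply_moves", "data": {"deltas": [[0,0,0,0,0.5],[0,0,0,0,0],[0,0,0,0,-0.3],[0,0,0,0,-0.6],[0,0,0,0,-1]], "grip_force": 15}}

```text
time_s: 43.35
ee_pos: [400.4, -336.1, 69.3]
ee_rot: [180.0, 0.0, 90.0]
force: [0.1, -0.7, -0.1]
gripper_width: 53.9
gripper_force: 0.0
```

{"op": "apply_moves", "data": {"deltas": [[0,0,0,0,-1],[0,0,0,0,-1],[0,0,0,0,-1],[0,0,0,0,-1]]}}

```text
time_s: 43.75
ee_pos: [400.3, -336.0, 69.0]
ee_rot: [180.0, 0.0, 90.0]
force: [-0.3, -0.5, 0.9]
gripper_width: 40.5
gripper_force: 15.0
```

{"op": "apply_moves", "data": {"deltas": [[0,0,-0.01,0,-1],[0,0,-0.03,0,-1],[0,0,-0.055,0,-1],[0,0,-0.085,0,-1],[0,0,-0.104,0,-1]]}}

```text
time_s: 44.25
ee_pos: [400.9, -336.4, 175.6]
ee_rot: [179.9, 0.1, 90.0]
force: [1.0, 0.4, -0.8]
gripper_width: 41.1
gripper_force: 15.0
```

{"op": "apply_moves", "data": {"deltas": [[0.015,0.01,0,0,-1],[0.045,0.03,0,0,-1],[0.075,0.05,0,0,-1],[0.105,0.07,0,0,-1],[0.1305,0.092,0,0,-1]]}}

```text
time_s: 44.75
ee_pos: [492.7, -203.8, 173.6]
ee_rot: [180.0, -0.0, 90.0]
force: [-0.4, -0.3, -0.7]
gripper_width: 40.6
gripper_force: 15.0
```

{"op": "apply_moves", "data": {"deltas": [[0.015,0.03,0,0,-1],[0.02,0.065,0,0,-1],[0.02,0.1,0,0,-1],[0.02,0.122,0,0,-1],[0.02,0.13,0,0,-1]]}}

```text
time_s: 45.25
ee_pos: [624.1, -185.0, 172.8]
ee_rot: [180.0, -0.0, 90.1]
force: [-0.7, -0.4, -0.2]
gripper_width: 41.2
gripper_force: 15.0
```

{"op": "apply_moves", "data": {"deltas": [[0,0,0.02,0,-1],[0,0,0.045,0,-1],[0,0,0.07,0,-1],[0,0,0.082,0,-1],[0,0,0.087,0,-1]]}}

```text
time_s: 45.75
ee_pos: [621.1, -185.3, 85.0]
ee_rot: [-179.9, -0.0, 90.0]
force: [0.4, -0.5, -0.5]
gripper_width: 40.4
gripper_force: 15.0
```

{"op": "apply_moves", "data": {"deltas": [[0,0,0.0,0,-1],[0,0,0.004,0,-1],[0,0,0.008,0,-1],[0,0,0.008,0,-1],[0,0,0.008,0,-1]]}}

```text
time_s: 46.25
ee_pos: [622.4, -185.4, 78.2]
ee_rot: [180.0, 0.0, 90.0]
force: [0.5, -0.4, -1.4]
gripper_width: 40.9
gripper_force: 15.0
```

{"op": "apply_moves", "data": {"deltas": [[0,0,0,0,-1],[0,0,0,0,0],[0,0,0,0,0.3],[0,0,0,0,0.7],[0,0,0,0,1]]}}

```text
time_s: 46.75
ee_pos: [622.3, -185.4, 78.0]
ee_rot: [180.0, -0.0, 90.0]
force: [-0.5, 0.3, 1.8]
gripper_width: 67.2
gripper_force: 0.0
```

{"op": "apply_moves", "data": {"deltas": [[0,0,0,0,1],[0,0,-0.02,0,1],[0,0,-0.05,0,1],[0,0,-0.08,0,1],[0,0,-0.1,0,1]]}}

```text
time_s: 47.25
ee_pos: [623.0, -185.6, 180.3]
ee_rot: [179.8, 0.0, 90.0]
force: [-0.4, -0.3, -0.5]
gripper_width: 91.4
gripper_force: 0.0
```

{"op": "apply_moves", "data": {"deltas": [[0,-0.03,0,0,1],[0,-0.07,0,0,1],[0,-0.11,0,0,1],[0,-0.15,0,0,1],[-0.01,-0.19,0,0,1]]}}

```text
time_s: 47.75
ee_pos: [430.6, -194.6, 178.0]
ee_rot: [180.0, -0.0, 90.1]
force: [0.2, -1.1, -0.1]
gripper_width: 91.0
gripper_force: 0.0
```

{"op": "apply_moves", "data": {"deltas": [[-0.04,-0.02,0,0,1],[-0.08,-0.03,0,0,1],[-0.11,-0.03,0,0,1],[-0.12,-0.03,0,0,1],[-0.12,-0.03,0,0,1]]}}

```text
time_s: 48.25
ee_pos: [402.2, -316.2, 177.8]
ee_rot: [180.0, -0.0, 89.9]
force: [0.5, -0.4, -0.6]
gripper_width: 91.3
gripper_force: 0.0
```

Run:
```python
from h import *
s=cams.grab_frame("scene");t=cams.grab_frame("top");st=env.state();print(st["ee_pos"],st["time_s"],st["force"])
t0=cv2.imread("pics/top0.png")
cv2.imwrite("pics/c8.png",np.hstack([s[60:384,100:470],cv2.resize(t,(430,324))]))
for l,lo,hi,roi in (("thin",(22,120,120),(35,255,255),(265,125,300,170)),("cem",(0,0,0),(180,120,70),(303,136,328,160)),("vial",(0,0,150),(180,60,255),(330,128,365,165)),("cup",(0,120,60),(8,255,255),(220,130,264,172)),("boxcar",(0,60,30),(15,200,110),(180,112,262,136)),("pot",(30,60,40),(55,255,200),(195,140,225,170))):
    print(l,[rect("top",blob(i,lo,hi,roi)[0],100)[0] for i in (t0,t)])
```

```text
[ 402.17256518 -314.34103461  177.61594269] 48.35 [-0.1737857   0.00414259 -0.58847316]
thin [array([622.5, -71.5]), array([624.4, -71.6])]
cem [array([ 621.7, -128.3]), array([ 622.3, -128.2])]
vial [array([ 623.2, -186.9]), array([ 631.6, -183.6])]
cup [array([617.5,   8.5]), array([617.5,   8.5])]
boxcar [array([664.5,  45.9]), array([664.5,  45.9])]
pot [array([610. ,  67.2]), array([610. ,  67.2])]
```

View pics/c8.png

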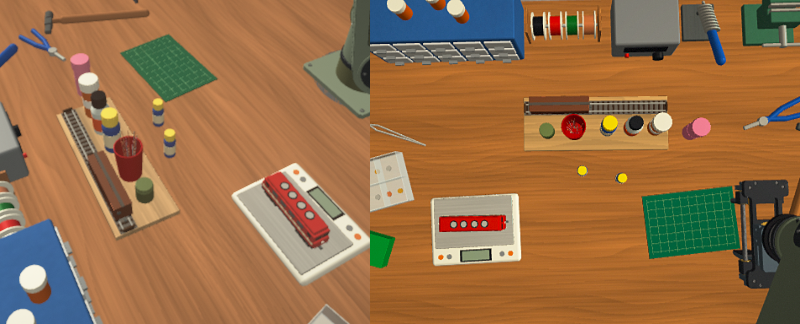

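The bottles are back and upright, and the locomotive is centred on the scale. The vial reading probably picked up bright rails beside it, so I'll check it with a tighter mask.

Run:
```python
from h import *
t=cams.grab_frame("top");t0=cv2.imread("pics/top0.png")
for i in (t0,t):
    m=cv2.inRange(cv2.cvtColor(i,cv2.COLOR_BGR2HSV),(0,0,180),(180,50,255))[128:165,330:365]
    m=cv2.morphologyEx(m,cv2.MORPH_OPEN,np.ones((9,9)));M=cv2.moments(m,True);print(M["m00"],cast("top",[[330+M["m10"]/M["m00"],128+M["m01"]/M["m00"]]],112))
```

```text
336.0 [[ 621.76378257 -185.38278705]]
346.0 [[ 622.43671819 -185.40922379]]
```

The vial is within 1 mm of its start, so I hand in the job.

```bash
python3 -c "
from workcell import env
print(env.job_done())"
```

```text
the job is handed in; nothing more can be done
None
```

The job is handed in, with no verdict returned: the locomotive stands on the scale plate about 3–5 mm off centre along its length, each bottle is upright within about 2 mm of its starting place, and the boxcar, cup and pot have not moved.

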